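Close the sugar bowl after tea

ROBOT

A 7-joint arm with a two-finger parallel gripper is mounted at the origin on the work surface. World frame = base frame: x ahead of the robot, y to its left, z up, the work surface at z = 0. Lengths are in mm, angles in rad, forces in N, time in s.
With the tool pointing down it reaches from about 350 to 900 mm from the base axis. Payload 7.2 kg.
Tool frame: the origin (TCP) lies at the very end of the fingers, on their centre line; the grasp point (between the pads) lies 19 mm behind it (arm.hold_point_z is the distance from the TCP to the grasp point, in mm); z points along the fingers, y is the line along which they close (so a half turn about z gives the same grasp; the last joint's range is limited). The gripper opens to 85 mm and grips with 20 to 120 N. Pads are 22 mm wide; open, the fingers measure 114 mm over their backs; the gripper's body (76 mm by 85 mm) begins 54 mm behind the grasp point. The pads swing forward as they close: fully open they stand 13 mm farther back than shut.
Start: joints at [-1.379, 0.411, -0.013, 1.596, 0.006, 1.134, -0.082], TCP at [160.564, 604.026, 231.297] pointing down, gripper open.
Joint ranges: [-2.95, 2.95], [-0.29, 1.99], [-1.47, 1.44], [0.14, 2.54], [-1.03, 4.17], [0.13, 1.85], [-2.86, 2.86]. Speed limits (rad/s): [2.39, 2.39, 3.01, 3.01, 3.14, 3.14, 3.14].

INTERFACE

Orientations are given as a 3x3 rotation matrix whose columns are the frame's x, y, z axes.
In Python, from bench import arm gives the robot as it stands. The module is installed in compiled form; this text tells all that it offers.
- The arm moves only by the tool arm_command, never from a script. Its argument "steps" is a list of rows, each a list of 3 entries, a list of its own where there are three numbers: the shift along the world's x, y, z normalised to -1 to 1, where 1 is 250 mm, then the turn, a rotation vector about the world's x, y, z normalised to -1 to 1, where 1 is 180 degrees, then the opening, from 0 (shut) to 1 (fully open). A call has 1 to 8 rows; each row shifts and turns the commanded pose from where the row before left it; what a row does not reach is not made up. A row lasts 1/12 s, in which the tool goes at most 41.7 mm and 7.16 degrees, less where a joint would pass 70% of its speed; a pose out of reach is approached as far as the arm can. A call with a number of a shift or a turn outside -1 to 1 is refused whole. A call with a gripper value outside its range is refused whole. The fingers move at their own pace and stop on an object; "grip_force" is the grip in N (left out, the last holds). Time passes only in rows, so rows that do not move let the fingers close. It gives the time, the measured TCP pose, the force, the opening and the grip force at its end, in the units of the state.
- arm.state(): the state, without advancing time (a new reading comes with each control period).
- arm.camera(name): name is "scene" or "side" or "wrist"; returns a dict with "color" (400x640x3 uint8, red, green, blue), "depth" (400x640 float32, mm along the optical axis (not along the pixel's ray), 0 where there is no reading), "fov_y" (degrees; the focal length in pixels is half the picture's height over the tangent of half this angle, whatever the lens; pixels are square), "cx", "cy" (the principal point, pixels), "eye" and "rotation" of the camera in the world. Camera axes: x right, y down, z forward; pixel columns grow to the right and rows downward; lengths in mm; the calibration is good to about 2 mm. A picture is of the moment at which its call begins.
- arm.job_done(): hands the job in; it is judged then, once.
The state is a dict: "time_s": time; "q": joint angles; "dq": joint speeds; "tau": joint torques, N m; "eef_pos": TCP position; "ee_rot": TCP orientation; "ft_force": force on the tool from outside, world axes, zero at the start; "wrist_torque": the same for the moment, N m; "grip_width": opening from 0.0 (shut) to 1.0 (fully open); "grasp_force": force on a finger pad.
Only numpy, scipy, OpenCV 4.12 (cv2) and the standard library are available. Lean on these libraries where they do the work, as an engineer would, in place of code of your own. Each camera call takes 0.05 s, during which the arm holds its last target. There are 200 camera calls.

TASK

Tea is over, so close up the sugar: lift the spoon out of the sugar bowl and lay it on the steel tray, then set the blue lid on the bowl and press it down until it has clipped on all the way round and sits level. Put spoon and lid down rather than dropping them, leave the bowl and the tray where they stand, and do not disturb the two tea glasses or the toothpick holder.

Things in the scene. Friction and masses are not known exactly. Their poses are not given: they have to be found in the camera images.
- bowl: Round white glazed sugar bowl with two thin blue lines, loose on the table (z = 0), 0.4 kg, empty but for the spoon. 72 mm tall; at the mouth 104 mm across outside, 96 mm inside; inner floor 5 mm up. A ceramic bead 114 mm across runs round the outside below the rim, centred 66 mm up. Origin: centre of its underside, z up.
- bowl_rim (a point): Centre of the bowl's mouth at the height of the rim, 72 mm above the underside. Lid set on loosely: its clips rest on the bead, lid origin about 65 mm above the bowl's origin, 9 mm proud, often a little tilted. Pressed home: the clips have snapped under the bead, the plate lies on the rim all round, lid origin 56 mm above the bowl's origin.
- lid: The bowl's loose clip-on lid, 0.14 kg; starts right way up on the table on its plug. Blue round plate 116 mm across, 5 mm thick; under it a white tapered plug (84 to 91 mm across, 16 mm deep) that enters the mouth; four white spring clips at the edge, 124 mm across. Any yaw fits. Origin: centre of the plug's underside, z up; plate from z = 16 to 21 mm, knob top at 49 mm.
- lid_knob (a point): Centre of the flat top of the lid's upright round blue knob, 26 to 28 mm thick, 28 mm tall, 49 mm above the lid's origin. Pressing here with about 6 to 12 N snaps the clips in; pressed off the middle, one side may snap in first and leave the lid tilted until the plate is pressed down on its raised side too.
- spoon: Steel sugar spoon, 150 mm, 45 g. Starts with its head on the bowl's floor, handle leaning on the rim across from it at about 39 degrees, its end 27 mm past the rim and 100 mm up, pointing any way but at the robot. Frame: x from head to handle end, z out of the head's hollow. Handle 3 mm thick, 12 mm wide over the last 58 mm, then 8 mm; head 36 mm across, 10 mm deep.
- spoon_tip (a point): The head's tip, at the level of the handle's centre line (8.5 mm above the underside of the head when the spoon lies flat).
- spoon_mid (a point): The middle of the spoon's length, on the handle's centre line, 75 mm from the head's tip.
- spoon_end (a point): The free end of the handle, on its centre line, 150 mm from the head's tip.
- tray: Stainless steel serving tray, loose, 0.5 kg, 200 mm along its x by 280 mm along its y; floor 3 mm thick, rim 16 mm high, a low wire handle at each y end. Origin: centre of its underside, z up. A tea glass stands on its +y part (y about 85 mm, x within 40 mm of the middle); the rest, around y = -45 mm, is free.
- glass_a: Clear empty tea glass, 62 mm across the mouth, 50 mm at the foot, 88 mm tall, standing on the coaster. Origin: centre of its underside.
- glass_b: Clear tea glass of the same kind, standing on the tray. Origin: centre of its underside.
- coaster: Round green plastic coaster, 96 mm across, 4 mm thick, fixed to the table top. Origin: centre of its underside.
- picks: Turned wooden toothpick holder, 52 mm across, 85 mm tall with the push button on its top. Origin: centre of its underside.
Things that resemble listed ones, but are neither listed nor needed, are in the scene too. There is more than one size of the lid; the one meant has the size given above. What is shaped like the spoon but green is not meant.

How it is judged:
By the outcome, as a careful person would: the job done as asked, in the order asked, and still so for the second after the job is handed in, with the robot touching nothing.
It also fails if it takes over 67 s, if anything falls off the work surface, if the arm or the gripper's body presses on something with over 40 N, if the wrist force passes 120 N, or if a joint passes its speed limit or range.

## Working session

There is one attempt and no reset: what is moved stays moved. The work goes in short steps, Python scripts to look and compute and a tool call to move; the robot and the scene stay as the last step left them, time stands still between calls to the robot, and variables do not carry over. Pictures are saved under pics/ and viewed, at most 10 in all, crops included, and the job is handed in when it is done.

Besides the shell and the picture viewer there is one more tool, called after "Request:" as a command line: name --argument value ..., lists and objects as JSON in quotes. arm_command: Moves the arm, as the interface text tells. Scaled input: -1 to 1 covers 250 mm each way for a shift and 180 degrees each way for a turn. Its arguments: {"type":"object","properties":{"steps":{"type":"array"},"grip_force":{"type":"number"}},"required":["steps"]}

```bash
mkdir -p pics
cat > h.py <<'E'
import numpy as np, cv2
from bench import arm
def snap(n,tag=None):
    c=arm.camera(n)
    np.savez(f'{tag or n}.npz',**c)
    if tag: cv2.imwrite(f'pics/{tag}.png',c['color'][:,:,::-1])
    return c
def cloud(c):
    h,w=c['depth'].shape
    f=h/2/np.tan(np.radians(float(c['fov_y']))/2)
    v,u=np.mgrid[:h,:w]; d=c['depth']
    P=np.stack([(u-c['cx'])/f*d,(v-c['cy'])/f*d,d],-1)
    return P@np.array(c['rotation']).T+np.array(c['eye'])
def ray(c,u,v,z):
    h=c['depth'].shape[0]; f=h/2/np.tan(np.radians(float(c['fov_y']))/2)
    d=np.array(c['rotation'])@np.array([(u-c['cx'])/f,(v-c['cy'])/f,1]); e=np.array(c['eye'])
    return e+d*(z-e[2])/d[2]
def proj(c,p):
    h=c['depth'].shape[0]; f=h/2/np.tan(np.radians(float(c['fov_y']))/2)
    q=np.array(c['rotation']).T@(np.array(p)-np.array(c['eye'])); return c['cx']+f*q[0]/q[2],c['cy']+f*q[1]/q[2]
E
python3 - <<'E'
from h import *
a=snap('scene','scene0');b=snap('side','side0');w=snap('wrist','wrist0')
for c in(a,b,w): print(c['eye'],c['fov_y'],c['cx'],c['cy'],np.round(c['rotation'],3).tolist())
print(arm.state())
E
```

```text
[1550.0238721  -182.86775718  875.62412337] 48.78966236743054 317.7700795226539 190.03974557069557 [[0.247, 0.606, -0.756], [0.969, -0.166, 0.184], [-0.014, -0.778, -0.628]]
[ 313.71566478 -796.88886181  743.83493975] 57.90886960668472 313.63313652530184 197.1029850284958 [[0.937, -0.213, 0.276], [-0.349, -0.558, 0.753], [-0.006, -0.802, -0.597]]
[ 92.44599451 622.20684849 372.91605293] 58.90855749813981 316.4709470523937 197.33947744533262 [[0.256, 0.93, 0.265], [0.967, -0.246, -0.072], [-0.002, 0.274, -0.962]]
{'time_s': 0.15, 'q': array([-1.37922623,  0.41169308, -0.01272573,  1.59681547,  0.00560733,
        1.13430798, -0.08219116]), 'dq': array([ 0.00064119, -0.00199084, -0.00023336, -0.00378421, -0.00072247,
        0.00066797, -0.00197619]), 'tau': array([ 1.84415490e-03, -6.01033401e+01,  6.83001280e-01, -2.99645126e+01,
        1.38747258e-02,  7.97744491e-03,  7.67098641e-06]), 'eef_pos': array([160.46801056, 603.67183763, 230.67544085]), 'ee_rot': array([[-9.66461391e-01,  2.56811859e-01, -2.23069729e-04],
       [ 2.56811942e-01,  9.66460690e-01, -1.16706506e-03],
       [-8.41280248e-05, -1.18521030e-03, -9.99999294e-01]]), 'ft_force': array([ 0.90262943,  0.36424855, -0.41890311]), 'wrist_torque': array([ 0.0382692 , -0.0883897 ,  0.07551811]), 'grasp_force': 0.0, 'grip_width': 0.9990245300953616}
```

View pics/scene0.png

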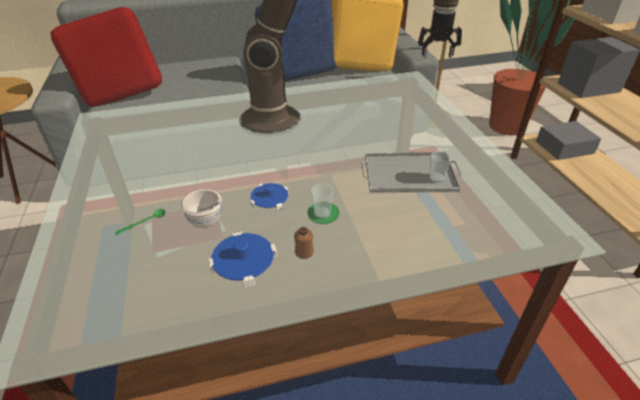

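View pics/side0.png

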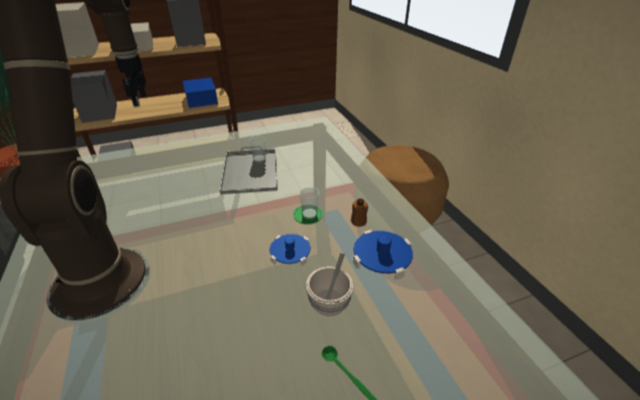

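Scene view: the bowl is at (203,208), the small lid at (268,195), the large lid at (243,256), the toothpick holder at (304,242), the coaster glass at (322,203) and the tray at (410,172). In the side view the spoon handle rises from the bowl at (341,254). Next I measure them.

Run:
```python
from h import *
for n in('scene0','side0'):
    c=dict(np.load(n+'.npz')); im=c['color']; hsv=cv2.cvtColor(im,cv2.COLOR_RGB2HSV)
    m=cv2.inRange(hsv,(105,170,60),(125,255,255))
    k,l,st,ce=cv2.connectedComponentsWithStats(m)
    for i in range(1,k):
        x,y,w,h,a=st[i]
        if a<250 or y<160 or y+h>300: continue
        cs=max(cv2.findContours((l==i).astype('uint8'),0,1)[0],key=len)[:,0]
        P=np.array([ray(c,u,v,21)[:2] for u,v in cs.astype(float)])
        (cx,cy),r=cv2.minEnclosingCircle(P.astype('float32'))
        print(n,'blue',st[i],'circ@z21',cx,cy,2*r, 'ptp',np.ptp(P,0))
    m=cv2.inRange(hsv,(40,90,40),(85,255,255))
    k,l,st,ce=cv2.connectedComponentsWithStats(m)
    for i in range(1,k):
        if st[i][4]>60: print(n,'green',st[i],ray(c,*ce[i],4).round())
    P=cloud(c); 
    for nm,(u,v) in (dict(bowlfront=(203,216),bowlfl=(203,200),tray=(400,175),lid=(230,262),lid2=(262,200),picks=(304,240),tbl=(190,260)) if n=='scene0' else dict(bowlfront=(330,300),tray=(240,180),lid=(370,262),handle=(338,262),picks=(359,215))).items(): print(n,nm,P[v,u].round(1))
def up(n,x0,y0,x1,y1,s):
    im=np.load(n+'.npz')['color'][y0:y1,x0:x1,::-1]; return cv2.resize(im,None,fx=s,fy=s,interpolation=cv2.INTER_CUBIC)
A=up('scene0',165,160,295,290,4)[:,:]; B=up('side0',280,225,380,325,4)
H=np.zeros((560,800,3),'uint8'); H[:400,:400]=up('scene0',170,170,250,250,5); H[:400,400:]=B
H[400:560,:440]=up('scene0',355,140,465,195,4)[:160]; H[400:,440:760]=up('side0',210,145,290,200,4)[:160]
cv2.imwrite('pics/crop1.png',H)
```

```text
scene0 green [502   0  18  32 231] [-889. 1657.    4.]
scene0 green [536   0  15  31 145] [-844. 1854.    4.]
scene0 green [538  18  14  26  81] [-522. 1634.    4.]
scene0 green [557  19  15  23  79] [-519. 1750.    4.]
scene0 green [309 205  30  18 217] [620.  65.   4.]
scene0 green [115 209  49  25 127] [ 500. -454.    4.]
scene0 bowlfront [ 595.8 -277.8   61.2]
scene0 bowlfl [ 493.3 -277.2   35.3]
scene0 tray [4.910e+02 3.535e+02 2.000e-01]
scene0 lid [ 754.9 -223.5   29.5]
scene0 lid2 [1550.  -182.9  875.6]
scene0 picks [766.2 -31.   69. ]
scene0 tbl [ 6.920e+02 -3.274e+02 -4.000e-01]
side0 blue [ 355  232   57   41 1752] circ@z21 741.5108032226562 -188.12982177734375 158.8809051513672 ptp [154.5169488  154.50727339]
side0 blue [271 236  38  27 735] circ@z21 501.1138916015625 -86.25123596191406 107.0685806274414 ptp [105.7221492  104.64345367]
side0 green [293 207  29  17 243] [598.  49.   4.]
side0 green [322 346  55  54 453] [ 506. -452.    4.]
side0 bowlfront [ 544.3 -280.2    6.1]
side0 tray [4.410e+02 3.361e+02 4.000e-01]
side0 lid [ 684.3 -219.9   28.1]
side0 handle [ 581.3 -238.    85.1]
side0 picks [732.8 -51.9  46.8]
```

View pics/crop1.png

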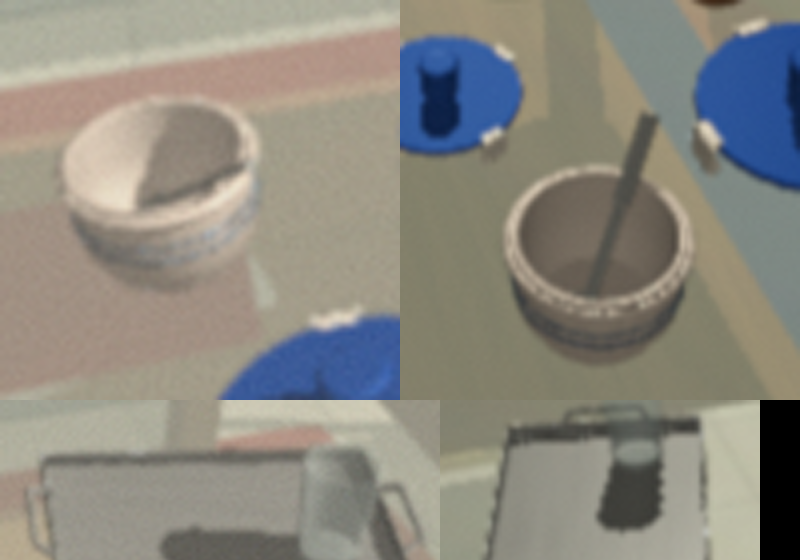

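Crop: the mouth of the bowl is centred near side pixel (330,283), and the handle end is near (342,254). The small blue lid measures about 107 mm and the large one about 159 mm, so the small lid is the one meant. I'll move the wrist camera over there.

Request:
arm_command --steps '[[[0.073, -0.146, 0.013], [0, 0, 0], 1], [[0.073, -0.146, 0.013], [0, 0, 0], 1], [[0.073, -0.146, 0.013], [0, 0, 0], 1], [[0.073, -0.146, 0.013], [0, 0, 0], 1], [[0.073, -0.146, 0.013], [0, 0, 0], 1], [[0.073, -0.146, 0.013], [0, 0, 0], 1], [[0.073, -0.146, 0.013], [0, 0, 0], 1], [[0.073, -0.146, 0.013], [0, 0, 0], 1]]'

```text
time_s: 0.82
eef_pos: [307.0, 310.0, 257.4]
ee_rot: [[-0.966, 0.257, -0.0], [0.257, 0.966, 0.0], [0.0, 0.0, -1.0]]
ft_force: [1.0, -0.0, 0.3]
grip_width: 0.998
grasp_force: 0.0
```

Request:
arm_command --steps '[[[0.073, -0.146, 0.013], [0, 0, 0], 1], [[0.073, -0.146, 0.013], [0, 0, 0], 1], [[0.073, -0.146, 0.013], [0, 0, 0], 1], [[0.073, -0.146, 0.013], [0, 0, 0], 1], [[0.073, -0.146, 0.013], [0, 0, 0], 1], [[0.073, -0.146, 0.013], [0, 0, 0], 1], [[0.073, -0.146, 0.013], [0, 0, 0], 1], [[0.073, -0.146, 0.013], [0, 0, 0], 1]]'

```text
time_s: 1.48
eef_pos: [452.9, 18.0, 283.7]
ee_rot: [[-0.966, 0.257, 0.001], [0.257, 0.966, 0.001], [-0.0, 0.001, -1.0]]
ft_force: [0.7, 0.7, -0.7]
grip_width: 1.003
grasp_force: 0.0
```

Request:
arm_command --steps '[[[0.073, -0.146, 0.013], [0, 0, 0], 1], [[0.073, -0.146, 0.013], [0, 0, 0], 1], [[0.073, -0.146, 0.013], [0, 0, 0], 1], [[0.073, -0.146, 0.013], [0, 0, 0], 1], [[0.073, -0.146, 0.013], [0, 0, 0], 1], [[0.073, -0.146, 0.013], [0, 0, 0], 1], [[0, 0, 0], [0, 0, 0], 1]]'

```text
time_s: 2.07
eef_pos: [562.9, -207.1, 302.6]
ee_rot: [[-0.964, 0.264, 0.0], [0.264, 0.964, -0.006], [-0.002, -0.005, -1.0]]
ft_force: [-1.7, 0.7, -0.3]
grip_width: 0.999
grasp_force: 0.0
```

Run:
```python
from h import *
w=snap('wrist','wrist1'); print(w['eye'],np.round(w['rotation'],3).tolist())
s=arm.state(); print(s['time_s'],s['eef_pos'],s['q'])
```

```text
[ 494.93420436 -187.42717157  444.88098837] [[0.264, 0.928, 0.264], [0.965, -0.252, -0.078], [-0.006, 0.276, -0.961]]
2.1167 [ 562.01800853 -203.72676518  302.12484612] [-0.23181662  0.35513366  0.6740822   1.60129464 -0.2261213   1.26572841
  1.78472022]
```

View pics/wrist1.png

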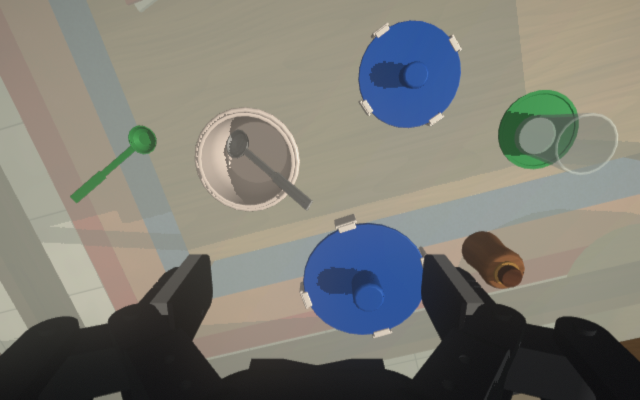

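The wrist view shows the bowl mouth centred near (247,159), the spoon end near (308,205) and head at (237,142). The small lid is at (410,74) with its knob at (415,74), and the large lid is at (365,278).

```bash
cat >> h.py <<'E'
def tri(obs):
    A=np.zeros((3,3));b=np.zeros(3)
    for c,u,v in obs:
        e=np.array(c['eye']);d=ray(c,u,v,0)-e;d/=np.linalg.norm(d);M=np.eye(3)-np.outer(d,d);A+=M;b+=M@e
    p=np.linalg.solve(A,b); return p,[np.round(np.array(proj(c,p))-(u,v),1) for c,u,v in obs]
def circ(c,m,z):
    cs=max(cv2.findContours(m,0,1)[0],key=cv2.contourArea)
    cs=cv2.convexHull(cs)[:,0].astype(float)
    P=np.array([ray(c,u,v,z)[:2] for u,v in cs]); 
    for _ in range(4):
        A=np.c_[2*P,np.ones(len(P))];s=np.linalg.lstsq(A,(P**2).sum(1),rcond=None)[0];r=np.sqrt(s[2]+s[0]**2+s[1]**2)
        e=np.hypot(*(P-s[:2]).T)-r; P=P[abs(e)<max(2,1.5*e.std())]
    return s[:2].round(1),round(2*r,1),round(e.std(),2)
E
python3 - <<'E'
from h import *
w=dict(np.load('wrist1.npz'));s=dict(np.load('side0.npz'));sc=dict(np.load('scene0.npz'))
hsv=cv2.cvtColor(w['color'],cv2.COLOR_RGB2HSV); m=cv2.inRange(hsv,(105,150,40),(125,255,255))
k,l,st,ce=cv2.connectedComponentsWithStats(m)
for i in range(1,k):
    if st[i][4]>3000: print('blue',st[i],[circ(w,(l==i).astype('uint8'),z) for z in(21,28)])
P=cloud(w)
for nm,(u,v) in dict(lidplate=(430,100),knob=(415,74),biglid=(395,250),knob2=(370,297),floor=(270,175),sp1=(300,199),sp2=(285,185),sp3=(265,167),table=(250,260),rim=(248,110),coaster=(510,150)).items(): print(nm,P[v,u].round(1))
# bowl rim: points with height 66..78 in depth near bowl
R=P[90:230,180:320].reshape(-1,3); R=R[(R[:,2]>69)&(R[:,2]<76)]; print('rim pts',len(R))
A=R[:,:2]; (cx,cy),r=cv2.minEnclosingCircle(A.astype('float32')); print(cx,cy,2*r, np.median(R[:,2]))
print('end tri',tri([(w,308,205),(s,342,254.5)]))
print('knob tri',tri([(w,415,74),(s,289.5,239)]))
print('bowl tri',tri([(w,247.5,159.5),(s,329.75,283.5)]))
print('end@100',ray(w,308,205,100),'bowl@72',ray(w,247.5,159.5,72))
# tray from scene: corners bright/dark
T=cloud(sc); 
H=np.zeros((480,800,3),'uint8'); H[:400,:400]=cv2.resize(w['color'][100:220,190:330,::-1],(400,343)).__class__ is None or 0
x=cv2.resize(w['color'][100:220,190:330,::-1],None,fx=3.4,fy=3.4,interpolation=2); H[:x.shape[0],:x.shape[1]]=x
x=cv2.resize(s['color'][140:210,210:290,::-1],None,fx=4,fy=4,interpolation=2); H[:x.shape[0],480:]=x
cv2.imwrite('pics/crop2.png',H)
E
```

```text
blue [ 359   21  101  106 8098] [(array([500.6, -82.9]), np.float64(112.8), np.float64(0.2)), (array([500.5, -84.7]), np.float64(110.9), np.float64(0.2))]
blue [ 305  225  118  109 9474] [(array([ 740.8, -190.4]), np.float64(161.5), np.float64(0.27)), (array([ 736.8, -190.3]), np.float64(158.8), np.float64(0.27))]
lidplate [533.3 -64.6  20. ]
knob [500.4 -83.3  48.1]
biglid [ 703.  -143.    28.7]
knob2 [ 735.  -188.8   69.2]
floor [ 562.  -261.4   61.7]
sp1 [ 589.  -233.    92.8]
sp2 [ 574.2 -246.4   76.1]
sp3 [ 553.2 -265.6   53.8]
table [ 6.799e+02 -3.357e+02  1.000e-01]
rim [ 489.3 -261.5   69. ]
coaster [620.1  24.9   4.2]
rim pts 1543
539.4436645507812 -279.52069091796875 111.86236572265625 71.3963870252079
end tri (array([ 596.81998099, -226.53283842,   94.61892282]), [array([-0. , -0.1]), array([ 0., -0.])])
knob tri (array([501.48563652, -85.45819698,  54.68781666]), [array([-0.2,  1.3]), array([-0.5, -0. ])])
bowl tri (array([ 540.47504329, -279.13769741,   67.63156501]), [array([0.1, 2. ]), array([-0.9,  0.2])])
end@100 [ 595.34529995 -225.94707021  100.        ] bowl@72 [ 537.84784572 -277.53454753   72.        ]
```

View pics/crop2.png

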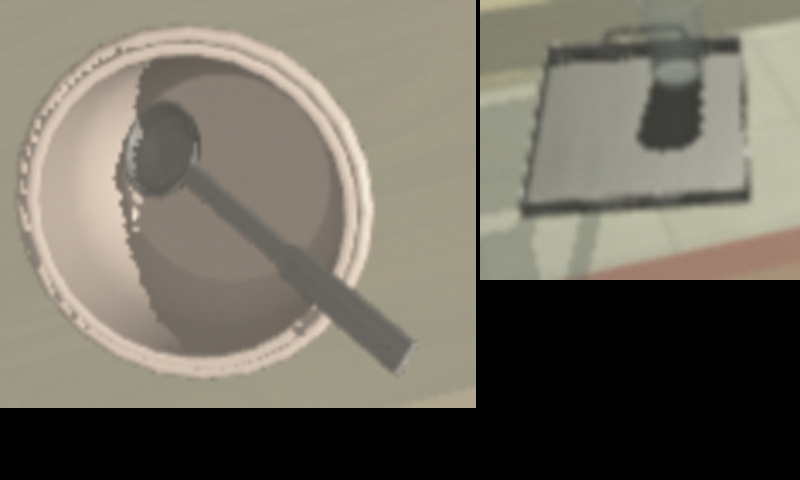

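The small lid is confirmed: plate about 113 mm across at z 20, knob top at z 48, centre (500.6,-83). The bowl centre is about (538,-278). The spoon handle runs at azimuth 42.3° and elevation 39°, with its end near (596,-226,99). Yawing and tilting square to the handle.

Request:
arm_command --steps '[[[-0.002, -0.0138, -0.0133], [0, 0, -0.0378], 0.5], [[-0.002, -0.0138, -0.0133], [0, 0, -0.0378], 0.5], [[-0.002, -0.0138, -0.0133], [0, 0, -0.0378], 0.5], [[-0.002, -0.0138, -0.0133], [0, 0, -0.0378], 0.5], [[-0.002, -0.0138, -0.0133], [0, 0, -0.0378], 0.5], [[-0.002, -0.0138, -0.0133], [0, 0, -0.0378], 0.5]]'

```text
time_s: 2.62
eef_pos: [558.8, -218.3, 282.5]
ee_rot: [[-0.56, 0.829, -0.0], [0.829, 0.56, 0.001], [0.001, 0.0, -1.0]]
ft_force: [-0.5, -0.8, 0.7]
grip_width: 0.499
grasp_force: 0.0
```

Request:
arm_command --steps '[[[-0.002, -0.0138, -0.0133], [0, 0, -0.0378], 0.5], [[-0.002, -0.0138, -0.0133], [0, 0, -0.0378], 0.5], [[-0.002, -0.0138, -0.0133], [0, 0, -0.0378], 0.5], [[-0.002, -0.0138, -0.0133], [0, 0, -0.0378], 0.5], [[-0.002, -0.0138, -0.0133], [0, 0, -0.0378], 0.5], [[-0.002, -0.0138, -0.0133], [0, 0, -0.0378], 0.5]]'

```text
time_s: 3.12
eef_pos: [556.0, -238.9, 262.5]
ee_rot: [[0.118, 0.993, -0.0], [0.993, -0.118, 0.001], [0.001, -0.0, -1.0]]
ft_force: [-0.5, 0.5, 0.2]
grip_width: 0.502
grasp_force: 0.0
```

Request:
arm_command --steps '[[[-0.002, -0.0138, -0.0133], [0, 0, -0.0378], 0.5], [[-0.002, -0.0138, -0.0133], [0, 0, -0.0378], 0.5], [[-0.002, -0.0138, -0.0133], [0, 0, -0.0378], 0.5], [[-0.002, -0.0138, -0.0133], [0, 0, -0.0378], 0.5], [[-0.002, -0.0138, -0.0133], [0, 0, -0.0378], 0.5], [[-0.002, -0.0138, -0.0133], [0, 0, -0.0378], 0.5], [[0, 0, 0], [0, 0, 0], 0.5]]'

```text
time_s: 3.7
eef_pos: [552.7, -259.9, 241.8]
ee_rot: [[0.739, 0.674, -0.002], [0.674, -0.739, 0.001], [-0.0, -0.002, -1.0]]
ft_force: [-1.2, 0.4, -0.1]
grip_width: 0.5
grasp_force: 0.0
```

Request:
arm_command --steps '[[[0, 0, 0], [0.0242, -0.0266, 0], 0.5], [[0, 0, 0], [0.0242, -0.0266, 0], 0.5], [[0, 0, 0], [0.0242, -0.0266, 0], 0.5], [[0, 0, 0], [0.0242, -0.0266, 0], 0.5], [[0, 0, 0], [0.0242, -0.0266, 0], 0.5], [[0, 0, 0], [0.0242, -0.0266, 0], 0.5], [[0, 0, 0], [0, 0, 0], 0.5]]'

```text
time_s: 4.28
eef_pos: [549.3, -264.1, 240.2]
ee_rot: [[0.594, 0.673, 0.441], [0.539, -0.74, 0.403], [0.598, -0.001, -0.802]]
ft_force: [-1.2, -0.7, 0.3]
grip_width: 0.502
grasp_force: 0.0
```

Run:
```python
from h import *
s=arm.state(); print(s['time_s'],s['eef_pos'],s['q'].round(2));R=s['ee_rot']
a=np.radians(42.3);e=np.radians(38.9);d=np.array([np.cos(e)*np.cos(a),np.cos(e)*np.sin(a),np.sin(e)]);n=np.array([np.sin(e)*np.cos(a),np.sin(e)*np.sin(a),-np.cos(e)])
Rt=np.c_[d,np.cross(n,d),n]; print(R.round(3).tolist(),'want turn',cv2.Rodrigues(Rt@R.T)[0].ravel()/np.pi)
```

```text
4.2833 [ 549.26520366 -264.11062635  240.15041581] [ 0.16  0.44  0.74  1.85 -1.02  1.23  0.53]
[[0.594, 0.673, 0.441], [0.539, -0.74, 0.403], [0.598, -0.001, -0.802]] want turn [ 7.90010491e-03 -9.37627230e-03  4.78434637e-07]
```

Request:
arm_command --steps '[[[0.012, 0.004, -0.123], [-0.0224, 0.0247, 0], 0.5], [[0.012, 0.004, -0.123], [0, 0, 0], 0.5], [[0.012, 0.004, -0.123], [0, 0, 0], 0.5], [[0, 0, 0], [0, 0, 0], 0.5], [[0, 0, 0], [0, 0, 0], 0.5]]'

```text
time_s: 4.7
eef_pos: [562.1, -256.8, 148.6]
ee_rot: [[0.634, 0.679, 0.37], [0.586, -0.734, 0.344], [0.505, -0.002, -0.863]]
ft_force: [0.4, -0.3, 0.8]
grip_width: 0.504
grasp_force: 0.0
```

Run:
```python
from h import *
s=arm.state(); print(s['time_s'],s['eef_pos'],s['q'].round(2));R=s['ee_rot'];print(R.round(3).tolist())
w=snap('wrist','wrist2'); P=cloud(w)
G=np.array([586,-235.5,88]);t=G+9*R[:,2];print('target',t,'delta',t-s['eef_pos'],(t-s['eef_pos'])/250)
# steel handle points from depth near expected
Q=P.reshape(-1,3); o=np.array([597,-226,99.4]);d=np.array([.5756,.5237,.628])
x=Q-o;al=x@d;pr=np.linalg.norm(x-np.outer(al,d),axis=1)
k=(pr<14)&(al>-45)&(al<15)&(Q[:,2]>76)
S=Q[k];c=S.mean(0);u,sv,vt=np.linalg.svd(S-c,full_matrices=False);v=vt[0]*np.sign(vt[0][2]);print(len(S),c.round(1),v.round(3),(S@v).max()-c@v, sv)
print('end',c+v*((S@v).max()-c@v))
```

```text
4.7 [ 562.08195903 -256.7543657   148.60726233] [ 0.18  0.53  0.62  1.88 -1.01  1.05  0.54]
[[0.634, 0.679, 0.37], [0.586, -0.734, 0.344], [0.505, -0.002, -0.863]]
target [ 589.32659505 -232.39968724   80.2332873 ] delta [ 27.24463601  24.35467846 -68.37397503] [ 0.10897854  0.09741871 -0.2734959 ]
1087 [ 585.3 -235.6   88.8] [0.562 0.548 0.62 ] 18.91210482420604 [377.1212624  114.3670614   21.82943468]
end [ 595.87857049 -225.2785573   100.52637612]
```

View pics/wrist2.png

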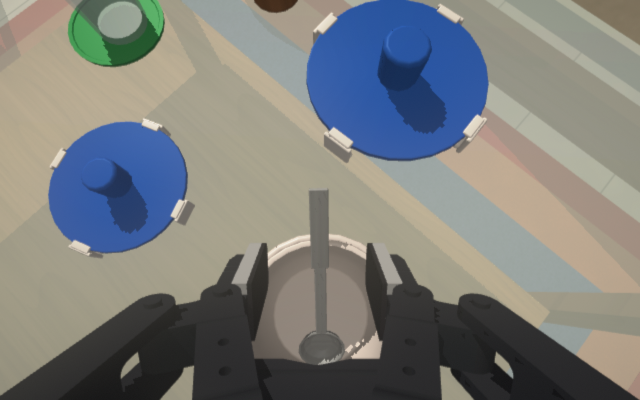

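The view shows the handle centred between the fingers, running from (319,190) to (320,330). Moving down to grasp.

Request:
arm_command --steps '[[[0.036, 0.0327, -0.0913], [0, 0, 0], 0.5], [[0.036, 0.0327, -0.0913], [0, 0, 0], 0.5], [[0.036, 0.0327, -0.0913], [0, 0, 0], 0.5], [[0, 0, 0], [0, 0, 0], 0.5]]'

```text
time_s: 5.08
eef_pos: [589.7, -230.9, 79.2]
ee_rot: [[0.633, 0.68, 0.37], [0.585, -0.733, 0.346], [0.507, -0.003, -0.862]]
ft_force: [0.2, 1.1, -0.1]
grip_width: 0.498
grasp_force: 0.0
```

Request:
arm_command --steps '[[[0, 0, 0], [0, 0, 0], 0], [[0, 0, 0], [0, 0, 0], 0], [[0, 0, 0], [0, 0, 0], 0], [[0, 0, 0], [0, 0, 0], 0], [[0, 0, 0], [0, 0, 0], 0]]' --grip_force 50

```text
time_s: 5.5
eef_pos: [589.5, -235.5, 82.0]
ee_rot: [[0.635, 0.676, 0.375], [0.584, -0.737, 0.341], [0.507, 0.003, -0.862]]
ft_force: [-0.1, -2.2, 4.3]
grip_width: 0.114
grasp_force: 48.9
```

Request:
arm_command --steps '[[[0, 0, 0.04], [0, 0, 0], 0], [[0, 0, 0.08], [0, 0, 0], 0], [[0, 0, 0.1], [0, 0, 0], 0], [[0, 0, 0.1], [0, 0, 0], 0], [[0, 0, 0.1], [0, 0, 0], 0], [[0, 0, 0.1], [0, 0, 0], 0], [[0, 0, 0.08], [0, 0, 0], 0], [[0, 0, 0], [0, 0, 0], 0]]'

```text
time_s: 6.17
eef_pos: [590.1, -234.9, 235.7]
ee_rot: [[0.632, 0.676, 0.378], [0.584, -0.737, 0.341], [0.509, 0.005, -0.861]]
ft_force: [0.3, -0.2, -0.6]
grip_width: 0.115
grasp_force: 48.8
```

Run:
```python
from h import *
w=snap('wrist'); b=snap('side'); a=snap('scene')
H=np.zeros((600,800,3),'uint8')
H[:400,:640]=w['color'][:,:,::-1]
H[400:,:400]=cv2.resize(b['color'][180:330,250:400,::-1],(400,400))[100:300]; 
H[400:,400:]=cv2.resize(a['color'][140:240,150:350,::-1],(400,200))
cv2.imwrite('pics/lift.png',H); print(arm.state()['eef_pos'],arm.state()['q'].round(2))
```

```text
[ 588.39477545 -233.49336926  230.19089991] [ 0.25  0.4   0.43  1.79 -0.82  1.05  0.26]
```

View pics/lift.png

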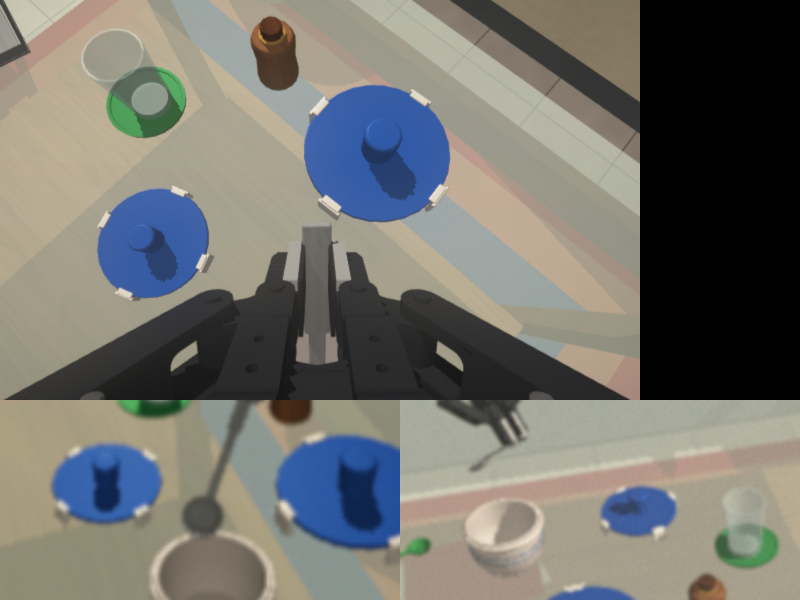

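The spoon is out and held, handle between the pads near (317,260). Next I find the tray.

Run:
```python
from h import *
s=dict(np.load('side0.npz'));sc=dict(np.load('scene0.npz'))
for u,v in((221,192.5),(277,189),(275,150),(227.5,151)): print('side',ray(s,u,v,16).round())
for u,v in((366,154.5),(371,189),(458,190)): print('scene',ray(sc,u,v,16).round())
T=cloud(sc);
k=(T[...,2]>1)&(T[...,2]<40)&(T[...,1]>200)&(T[...,1]<640)&(T[...,0]>200)&(T[...,0]<700)
print(k.sum(), cv2.minAreaRect(T[k][:,:2].astype('float32')))
P=cloud(s);k=(P[...,2]>9)&(P[...,2]<22)&(P[...,1]>200)&(P[...,1]<640)&(P[...,0]>200)&(P[...,0]<700)
print(k.sum(), cv2.minAreaRect(P[k][:,:2].astype('float32')))
```

```text
side [362. 259.  16.]
side [548. 210.  16.]
side [615. 480.  16.]
side [432. 541.  16.]
scene [370. 277.  16.]
scene [554. 229.  16.]
scene [629. 486.  16.]
5287 ((450.07440185546875, 419.9606628417969), (439.8932800292969, 499.8077087402344), 89.9945068359375)
298 ((488.85394287109375, 385.300048828125), (323.7152099609375, 199.8543701171875), 75.85664367675781)
```

Run:
```python
from h import *
w=dict(np.load('wrist.npz'));P=cloud(w);s=arm.state();R=s['ee_rot']
S=P[232:330,312:322].reshape(-1,3);t=(S-s['eef_pos'])@R
print(t[::50].round(1)[:30:3]); 
k=(abs(t[:,2]+9)<25);S=S[k];t=t[k];c=np.median(S,0)
pf=np.polyfit(t[:,0],t[:,2],1);print(pf,'angle in tool',np.degrees(np.arctan(pf[0])),'end x',t[:,0].max(),t[:,0].min())
b=dict(np.load('side.npz'));x=cv2.cvtColor(b['color'],6)
Q=cloud(b).reshape(-1,3);m=(Q[:,2]>95)&(np.hypot(Q[:,0]-540,Q[:,1]+280)<85)&(Q[:,2]<235)
q=Q[m];print(len(q));z=q[:,2]
for lo in range(95,235,20):
    r=q[(z>=lo)&(z<lo+20)]; 
    if len(r): print(lo,np.median(r,0).round(1))
```

```text
[[ 19.4  -0.7 -13.7]
 [ 12.3  -0.7 -12.4]
 [  5.2  -0.7 -11.9]
 [ -2.   -0.7 -11.4]
 [-10.9  -0.7  -8.6]
 [-18.4  -0.7  -8.4]
 [-28.   -0.7  -5.9]]
[ -0.1491019  -10.55939861] angle in tool -8.48043404255012 end x 19.57957440150576 -32.493857219378164
380
135 [ 521.9 -298.   154.9]
155 [ 524.5 -292.5  162.8]
175 [ 538.6 -282.1  184. ]
195 [ 557.6 -265.3  204. ]
215 [ 575.4 -249.1  224.7]
```

Request:
arm_command --steps '[[[-0.0163, 0.1586, 0], [-0.0228, 0.0251, 0], 0], [[-0.0163, 0.1586, 0], [-0.0228, 0.0251, 0], 0], [[-0.0163, 0.1586, 0], [-0.0228, 0.0251, 0], 0], [[-0.0163, 0.1586, 0], [-0.0228, 0.0251, 0], 0], [[-0.0163, 0.1586, 0], [-0.0228, 0.0251, 0], 0], [[-0.0163, 0.1586, 0], [0, 0, -0.0396], 0], [[-0.0163, 0.1586, 0], [0, 0, -0.0396], 0]]'

```text
time_s: 6.9
eef_pos: [561.2, 33.3, 228.2]
ee_rot: [[0.873, 0.488, 0.014], [0.488, -0.873, 0.016], [0.02, -0.007, -1.0]]
ft_force: [-0.7, 0.2, -0.9]
grip_width: 0.113
grasp_force: 48.9
```

Request:
arm_command --steps '[[[-0.0163, 0.1586, 0], [0, 0, -0.0396], 0], [[-0.0163, 0.1586, 0], [0, 0, -0.0396], 0], [[-0.0163, 0.1586, 0], [0, 0, -0.0396], 0], [[-0.0163, 0.1586, 0], [0, 0, -0.0396], 0], [[-0.0163, 0.1586, 0], [0, 0, -0.0396], 0], [[-0.0163, 0.1586, 0], [0, 0, -0.0396], 0], [[-0.0163, 0.1586, 0], [0, 0, 0], 0], [[0, 0, 0], [0, 0, 0], 0]]'

```text
time_s: 7.57
eef_pos: [530.3, 310.1, 227.2]
ee_rot: [[0.979, -0.201, 0.02], [-0.201, -0.98, 0.003], [0.019, -0.007, -1.0]]
ft_force: [-0.4, 1.3, -1.4]
grip_width: 0.115
grasp_force: 48.9
```

```bash
cat > sp.py <<'E'
from h import *
def spoon_target(az,el,slope=8.5):
    # tool rotation so spoon has azimuth az, elevation el
    t=el-slope; a=np.radians(az); T=np.radians(t)
    A=np.array([np.cos(a),np.sin(a),0]);Z=np.array([0,0,1.])
    n=np.sin(T)*A-np.cos(T)*Z; x=np.cos(T)*A+np.sin(T)*Z
    return np.c_[x,np.cross(n,x),n]
E
python3 - <<'E'
from sp import *
s=arm.state();R=s['ee_rot'];print(s['time_s'],s['eef_pos'],R.round(3).tolist(),s['q'].round(2),s['grip_width'],s['grasp_force'])
print('turn',cv2.Rodrigues(spoon_target(-14.7,1.5)@R.T)[0].ravel()/np.pi)
w=snap('wrist','wrist3');
E
```

```text
7.5667 [530.3105349  310.06544646 227.18732988] [[0.979, -0.201, 0.02], [-0.201, -0.98, 0.003], [0.019, -0.007, -1.0]] [-1.04  0.42  0.6   1.68 -0.25  1.1  -2.15] 0.11452695736365186 48.90799880493432
turn [ 0.00791947  0.04431582 -0.01720376]
```

View pics/wrist3.png

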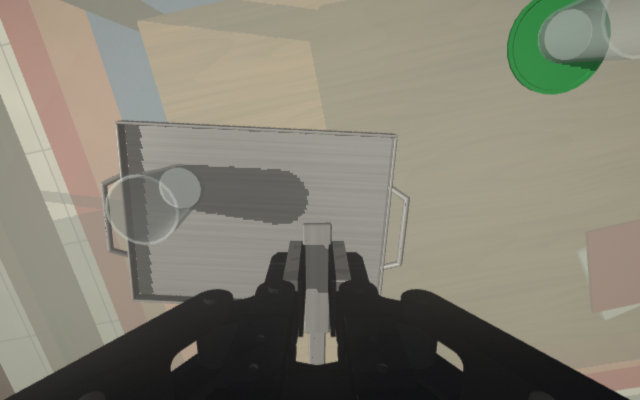

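The tray's rim corners appear at (118,122), (396,135), (382,293) and (134,299). The glass on it is at (180,188), at the left, +y end.

Run:
```python
from sp import *
w=dict(np.load('wrist3.npz'))
for p in((118,122),(396,135),(382,293),(134,299)): print(ray(w,*p,16).round(1))
print('glass foot',ray(w,180,188,3).round())
```

```text
[617.2 493.6  16. ]
[550.1 227.5  16. ]
[380.8 267.8  16. ]
[428.  542.2  16. ]
glass foot [539. 459.   3.]
```

Request:
arm_command --steps '[[[0, 0, 0], [0.004, 0.0222, -0.0086], 0], [[0, 0.02, -0.12], [0.004, 0.0222, -0.0086], 0], [[0, 0.02, -0.13], [0, 0, 0], 0], [[0, 0, -0.13], [0, 0, 0], 0], [[0, 0, -0.13], [0, 0, 0], 0], [[0, 0, -0.13], [0, 0, 0], 0], [[0, 0, -0.1], [0, 0, 0], 0], [[0, 0, 0], [0, 0, 0], 0]]'

```text
time_s: 8.28
eef_pos: [530.6, 306.5, 38.7]
ee_rot: [[0.956, -0.265, -0.123], [-0.265, -0.964, 0.023], [-0.125, 0.01, -0.992]]
ft_force: [-1.9, 0.1, -0.8]
grip_width: 0.112
grasp_force: 48.9
```

Run:
```python
from sp import *
s=arm.state();R=s['ee_rot'];print(s['time_s'],s['eef_pos'],s['ft_force'],s['q'].round(2))
print('turn',cv2.Rodrigues(spoon_target(-14.4,1.5)@R.T)[0].ravel()/np.pi)
a=snap('wrist');P=cloud(a);S=P[225:330,308:326].reshape(-1,3);t=(S-s['eef_pos'])@R
k=(abs(t[:,2]+10)<8)&(t[:,0]>-25);pf=np.polyfit(t[k,0],t[k,2],1);print(pf,t[k,0].max())
```

```text
8.2833 [530.62908856 306.49708742  38.70652538] [-1.90235314  0.10104102 -0.81006665] [-0.88  0.7   0.48  1.73 -0.48  0.93 -2.  ]
turn [ 0.00292159 -0.00172464  0.00549529]
[-0.14891495 -5.96149639] 19.12090309788556
```

Request:
arm_command --steps '[[[0, 0.084, 0], [0, 0, 0.0055], 0], [[0, 0, -0.06], [0, 0, 0], 0], [[0, 0, -0.044], [0, 0, 0], 0], [[0, 0, 0], [0, 0, 0], 0], [[0, 0, 0], [0, 0, 0], 0]]'

```text
time_s: 8.75
eef_pos: [534.3, 329.6, 18.9]
ee_rot: [[0.962, -0.249, -0.115], [-0.247, -0.969, 0.026], [-0.118, 0.003, -0.993]]
ft_force: [-0.3, 0.6, -0.2]
grip_width: 0.114
grasp_force: 48.9
```

Request:
arm_command --steps '[[[0, 0, -0.024], [0, 0, 0], 0], [[0, 0, 0], [0, 0, 0], 0], [[0, 0, 0], [0, 0, 0], 0]]'

```text
time_s: 9.0
eef_pos: [534.5, 330.4, 13.0]
ee_rot: [[0.962, -0.248, -0.115], [-0.247, -0.969, 0.027], [-0.118, 0.002, -0.993]]
ft_force: [-0.6, -0.4, -0.6]
grip_width: 0.113
grasp_force: 48.9
```

Run:
```python
from sp import *
s=arm.state();R=s['ee_rot'];print(s['time_s'],s['eef_pos'],s['ft_force'])
a=snap('wrist');P=cloud(a)
for y in (170,185): print('tray',P[y,330].round(1),P[y,260].round(1))
for y in range(225,335,12): print(y,P[y,317].round(1))
```

```text
9.0 [534.515464   330.38053859  12.9853328 ] [-0.58684352 -0.38006279 -0.6362988 ]
tray [573.1 315.2  14.1] [579.8 341.8  13.8]
tray [563.  317.2   3.4] [570.4 346.5   3.1]
225 [553.6 325.5  19.4]
237 [548.8 326.7  20.2]
249 [542.4 328.3  18.6]
261 [537.  329.7  19. ]
273 [530.9 331.3  18.5]
285 [524.9 332.8  18.6]
297 [518.1 334.5  17.8]
309 [511.4 336.2  17.6]
321 [504.9 337.9  17.7]
333 [497.6 339.8  17.3]
```

Request:
arm_command --steps '[[[0, 0, -0.006], [0, 0, 0], 0], [[0, 0, -0.006], [0, 0, 0], 0], [[0, 0, -0.004], [0, 0, 0], 0], [[0, 0, 0], [0, 0, 0], 0]]' --grip_force 20

```text
time_s: 9.38
eef_pos: [534.4, 330.7, 8.7]
ee_rot: [[0.962, -0.248, -0.115], [-0.246, -0.969, 0.027], [-0.118, 0.002, -0.993]]
ft_force: [-0.3, 0.1, 0.2]
grip_width: 0.113
grasp_force: 49.0
```

Request:
arm_command --steps '[[[0, 0, -0.007], [0, 0, 0], 0], [[0, 0, 0], [0, 0, 0], 0], [[0, 0, 0], [0, 0, 0], 0]]'

```text
time_s: 9.63
eef_pos: [534.5, 330.8, 7.1]
ee_rot: [[0.962, -0.248, -0.115], [-0.246, -0.969, 0.027], [-0.118, 0.002, -0.993]]
ft_force: [0.6, 0.2, 0.8]
grip_width: 0.109
grasp_force: 49.0
```

Request:
arm_command --steps '[[[0, 0, 0], [0, 0, 0], 0.2], [[0, 0, 0], [0, 0, 0], 0.3], [[0, 0, 0], [0, 0, 0], 0.4], [[0, 0, 0.08], [0, 0, 0], 0.4], [[0, 0, 0.12], [0, 0, 0], 0.4], [[0, 0, 0.16], [0, 0, 0], 0.5], [[0, 0, 0.16], [0, 0, 0], 0.6], [[0, 0, 0.16], [0, 0, 0], 0.8]]'

```text
time_s: 10.3
eef_pos: [534.1, 330.4, 178.6]
ee_rot: [[0.962, -0.248, -0.115], [-0.247, -0.969, 0.027], [-0.118, 0.003, -0.993]]
ft_force: [0.8, 1.2, 0.2]
grip_width: 0.727
grasp_force: 0.0
```

Run:
```python
from sp import *
a=snap('wrist','wrist4'); s=arm.state();print(s['time_s'],s['eef_pos'],s['ee_rot'].round(3).tolist(),s['q'].round(2))
```

```text
10.35 [537.75500596 331.83240891 187.28593083] [[0.963, -0.249, -0.106], [-0.246, -0.969, 0.033], [-0.111, -0.006, -0.994]] [-0.96  0.55  0.56  1.59 -0.39  1.18 -2.11]
```

View pics/wrist4.png

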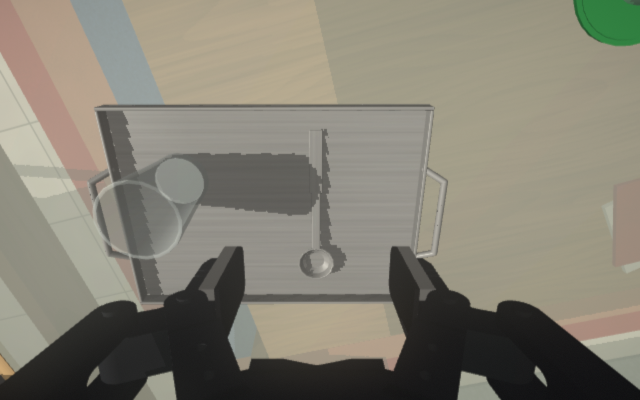

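The spoon lies fully on the tray floor, from (316,130) to (316,265), clear of the glass. Now the lid.

Request:
arm_command --steps '[[[-0.0136, -0.151, -0.0244], [-0.0105, -0.0337, 0], 0.8], [[-0.0136, -0.151, -0.0244], [0, 0, 0], 0.8], [[-0.0136, -0.151, -0.0244], [0, 0, 0], 0.8], [[-0.0136, -0.151, -0.0244], [0, 0, 0], 0.8], [[-0.0136, -0.151, -0.0244], [0, 0, 0], 0.8], [[-0.0136, -0.151, -0.0244], [0, 0, 0], 0.8], [[-0.0136, -0.151, -0.0244], [0, 0, 0], 0.8], [[-0.0136, -0.151, -0.0244], [0, 0, 0], 0.8]]'

```text
time_s: 11.02
eef_pos: [506.7, 27.2, 128.1]
ee_rot: [[0.969, -0.248, -0.009], [-0.248, -0.969, -0.005], [-0.007, 0.007, -1.0]]
ft_force: [0.1, -0.9, -0.1]
grip_width: 0.8
grasp_force: 0.0
```

Request:
arm_command --steps '[[[-0.0136, -0.151, -0.0244], [0, 0, 0], 0.8], [[-0.0136, -0.151, -0.0244], [0, 0, 0], 0.8], [[-0.0136, -0.151, -0.0244], [0, 0, 0], 0.8], [[0, 0, 0], [0, 0, 0], 0.8], [[0, 0, 0], [0, 0, 0], 0.8]]'

```text
time_s: 11.43
eef_pos: [496.2, -87.3, 109.8]
ee_rot: [[0.967, -0.254, -0.01], [-0.254, -0.967, -0.006], [-0.008, 0.008, -1.0]]
ft_force: [-0.2, 0.8, -0.1]
grip_width: 0.798
grasp_force: 0.0
```

Run:
```python
from sp import *
w=snap('wrist','wrist5'); s=arm.state();R=s['ee_rot'];print(s['time_s'],s['eef_pos'],s['q'].round(2))
print('level turn',np.cross(R[:,2],[0,0,-1])/np.pi)
P=cloud(w).reshape(-1,3); c=np.array([500.6,-83])
k=(P[:,2]>44)&(P[:,2]<54)&(np.hypot(*(P[:,:2]-c).T)<25); 
print('knob top',k.sum(),P[k].mean(0), cv2.minEnclosingCircle(P[k][:,:2].astype('float32')))
```

```text
11.4833 [496.75763786 -85.23213234 109.84809275] [-0.43  0.41  0.64  2.04 -0.33  0.8  -1.42]
level turn [ 0.00167334 -0.0029639   0.        ]
knob top 1541 [501.91431942 -82.8230745   48.40195097] ((500.8567810058594, -82.41150665283203), 14.00853443145752)
```

Request:
arm_command --steps '[[[0.017, 0.0104, 0], [0.0017, -0.003, 0], 0.8], [[0, 0, -0.12], [0, 0, 0], 0.8], [[0, 0, -0.12], [0, 0, 0], 0.8], [[0, 0, -0.092], [0, 0, 0], 0.8], [[0, 0, 0], [0, 0, 0], 0.8], [[0, 0, 0], [0, 0, 0], 0.8]]'

```text
time_s: 11.98
eef_pos: [501.0, -80.5, 26.5]
ee_rot: [[0.969, -0.246, -0.002], [-0.246, -0.969, 0.0], [-0.002, 0.0, -1.0]]
ft_force: [0.0, 0.2, 1.5]
grip_width: 0.799
grasp_force: 0.0
```

Request:
arm_command --steps '[[[0, 0, 0], [0, 0, 0], 0.2], [[0, 0, 0], [0, 0, 0], 0.2], [[0, 0, 0], [0, 0, 0], 0.2], [[0, 0, 0], [0, 0, 0], 0.2], [[0, 0, 0], [0, 0, 0], 0.2]]' --grip_force 45

```text
time_s: 12.4
eef_pos: [502.3, -81.7, 28.5]
ee_rot: [[0.969, -0.248, 0.003], [-0.248, -0.969, 0.001], [0.003, -0.001, -1.0]]
ft_force: [-1.3, 0.2, 8.3]
grip_width: 0.302
grasp_force: 43.8
```

Request:
arm_command --steps '[[[0, 0, 0.03], [0, 0, 0], 0.2], [[0, 0, 0.08], [0, 0, 0], 0.2], [[0, 0, 0.12], [0, 0, 0], 0.2], [[0, 0, 0.12], [0, 0, 0], 0.2], [[0, 0, 0.11], [0, 0, 0], 0.2], [[0, 0, 0], [0, 0, 0], 0.2]]'

```text
time_s: 12.9
eef_pos: [504.0, -82.8, 147.3]
ee_rot: [[0.968, -0.249, 0.008], [-0.249, -0.968, 0.0], [0.008, -0.002, -1.0]]
ft_force: [1.0, -0.3, -1.5]
grip_width: 0.295
grasp_force: 44.6
```

Run:
```python
from sp import *
w=snap('wrist');b=snap('side');s=arm.state();R=s['ee_rot'];print(s['time_s'],s['eef_pos'],s['grip_width'],s['ft_force'],R.round(3).tolist())
P=cloud(w); hsv=cv2.cvtColor(w['color'],cv2.COLOR_RGB2HSV); m=cv2.inRange(hsv,(105,150,40),(125,255,255))>0
Q=P[m];t=(Q-s['eef_pos'])@R; k=(np.hypot(t[:,0],t[:,1])<70)&(np.hypot(t[:,0],t[:,1])>20)&(abs(t[:,2]-6)<15);t=t[k]
A=np.c_[t[:,:2],np.ones(len(t))];pl=np.linalg.lstsq(A,t[:,2],rcond=None)[0];print('plate in tool',len(t),pl, t.min(0),t.max(0))
# bowl in side view
B=cloud(b).reshape(-1,3);c=np.array([538,-278.5]);q=B[(B[:,2]>69.5)&(B[:,2]<76)&(np.hypot(*(B[:,:2]-c).T)<70)];print('bowl side',len(q),cv2.minEnclosingCircle(q[:,:2].astype('float32')))
B=P.reshape(-1,3);q=B[(B[:,2]>68)&(B[:,2]<76)&(np.hypot(*(B[:,:2]-c).T)<75)];print('bowl wrist',len(q))
```

```text
13.0 [501.87120738 -81.68499473 143.32328208] 0.2998414304989117 [-0.04479007 -0.78044008 -2.08203269] [[0.969, -0.248, 0.003], [-0.248, -0.969, 0.001], [0.003, -0.002, -1.0]]
plate in tool 28907 [-2.67971693e-03  1.99143261e-04  3.83401748e+00] [-56.70817355 -56.5926393    1.18803137] [58.51319791 56.34857185  6.03652832]
bowl side 201 ((540.55615234375, -283.2103271484375), 54.64217758178711)
bowl wrist 3466
```

Run:
```python
from sp import *
def fit(P,c):
    for _ in range(5):
        A=np.c_[2*P,np.ones(len(P))];s=np.linalg.lstsq(A,(P**2).sum(1),rcond=None)[0];r=np.sqrt(s[2]+s[0]**2+s[1]**2);e=np.hypot(*(P-s[:2]).T)-r;P=P[abs(e)<2*e.std()+.3]
    return s[:2],r,len(P),e.std()
for n in('wrist1','wrist2','wrist','side','side0','wrist5'):
    w=dict(np.load(n+'.npz'));B=cloud(w).reshape(-1,3);c=np.array([538.5,-279]);d=np.hypot(*(B[:,:2]-c).T)
    q=B[(B[:,2]>69.5)&(B[:,2]<76)&(d<60)&(d>42)]
    if len(q)>30:
        print(n,fit(q[:,:2],c),np.median(q[:,2]), 'arc',np.histogram(np.degrees(np.arctan2(*(q[:,:2]-c).T[::-1])),6,(-180,180))[0])
```

```text
wrist1 (array([ 539.65915533, -279.7652203 ]), np.float64(49.655974926407566), 1124, np.float64(1.236262301073382)) 71.62861819676831 arc [222 226 199 212 212 235]
wrist2 (array([ 543.17988283, -276.21153453]), np.float64(44.717695673533456), 595, np.float64(1.5506657167878923)) 71.69475414357765 arc [  0   0   0 545 227   0]
wrist (array([ 539.7413245 , -278.47798531]), np.float64(49.20906998078953), 1859, np.float64(1.2566866278245636)) 71.49687784072738 arc [ 72   0   0 530 821 631]
side (array([ 540.23946748, -282.26688414]), np.float64(49.796388474337995), 187, np.float64(1.3424032418826877)) 70.9273335321376 arc [35 44 36 33 23 30]
side0 (array([ 539.97064136, -281.99242012]), np.float64(49.782928504304586), 186, np.float64(1.4456198332485741)) 70.9397901236656 arc [36 42 37 37 23 26]
wrist5 (array([ 539.3144021 , -276.69321159]), np.float64(47.67234492973577), 1879, np.float64(1.281678219656331)) 71.47987038358369 arc [   0    0    0  231 1277  546]
```

Request:
arm_command --steps '[[[0.0246, -0.1315, 0], [0, 0, 0], 0.2], [[0.0246, -0.1315, 0], [0, 0, 0], 0.2], [[0.0246, -0.1315, 0], [0, 0, 0], 0.2], [[0.0246, -0.1315, 0], [0, 0, 0], 0.2], [[0.0246, -0.1315, 0], [0, 0, 0], 0.2], [[0.0246, -0.1315, 0], [0, 0, 0], 0.2], [[0, 0, 0], [0, 0, 0], 0.2], [[0, 0, 0], [0, 0, 0], 0.2]]'

```text
time_s: 13.67
eef_pos: [536.6, -281.5, 140.4]
ee_rot: [[0.968, -0.253, -0.002], [-0.253, -0.968, -0.001], [-0.002, 0.001, -1.0]]
ft_force: [-0.5, 1.1, -2.2]
grip_width: 0.301
grasp_force: 44.8
```

Request:
arm_command --steps '[[[0, 0, -0.04], [0, 0, 0], 0.2], [[0, 0, -0.04], [0, 0, 0], 0.2], [[0, 0, 0], [0, 0, 0], 0.2], [[0, 0, 0], [0, 0, 0], 0.2]]'

```text
time_s: 14.0
eef_pos: [537.6, -277.4, 120.6]
ee_rot: [[0.969, -0.247, -0.002], [-0.247, -0.969, 0.001], [-0.002, -0.001, -1.0]]
ft_force: [0.2, 0.3, -1.2]
grip_width: 0.307
grasp_force: 44.8
```

Request:
arm_command --steps '[[[0.005, -0.0064, 0], [0, 0, 0], 0.2], [[0, 0, -0.05], [0, 0, 0], 0.2], [[0, 0, -0.05], [0, 0, 0], 0.2], [[0, 0, 0], [0, 0, 0], 0.2], [[0, 0, 0], [0, 0, 0], 0.2], [[0, 0, 0], [0, 0, 0], 0.2]]'

```text
time_s: 14.5
eef_pos: [539.2, -280.8, 96.7]
ee_rot: [[0.969, -0.249, -0.0], [-0.249, -0.969, -0.0], [-0.0, 0.0, -1.0]]
ft_force: [0.4, 0.4, -0.7]
grip_width: 0.305
grasp_force: 44.8
```

Request:
arm_command --steps '[[[0, 0, -0.008], [0, 0, 0], 0.2], [[0, 0, -0.008], [0, 0, 0], 0.2], [[0, 0, 0], [0, 0, 0], 0.2]]'

```text
time_s: 14.75
eef_pos: [539.8, -280.8, 93.2]
ee_rot: [[0.969, -0.248, 0.001], [-0.248, -0.969, -0.0], [0.001, -0.0, -1.0]]
ft_force: [0.3, 0.2, 1.2]
grip_width: 0.301
grasp_force: 45.1
```

Request:
arm_command --steps '[[[0, 0, -0.008], [0, 0, 0], 0.2], [[0, 0, -0.004], [0, 0, 0], 0.2], [[0, 0, 0], [0, 0, 0], 0.2]]'

```text
time_s: 15.0
eef_pos: [540.6, -281.0, 91.1]
ee_rot: [[0.969, -0.248, 0.003], [-0.248, -0.969, -0.001], [0.003, -0.0, -1.0]]
ft_force: [1.3, -0.2, 5.1]
grip_width: 0.304
grasp_force: 45.5
```

Request:
arm_command --steps '[[[0, 0, -0.008], [0, 0, 0], 0.2], [[0, 0, 0], [0, 0, 0], 0.2], [[0, 0, 0], [0, 0, 0], 0.2]]'

```text
time_s: 15.25
eef_pos: [539.4, -280.6, 87.8]
ee_rot: [[0.969, -0.248, 0.0], [-0.248, -0.969, -0.0], [0.0, 0.0, -1.0]]
ft_force: [0.5, 0.6, -3.4]
grip_width: 0.301
grasp_force: 44.6
```

Request:
arm_command --steps '[[[0, 0, -0.008], [0, 0, 0], 0.2], [[0, 0, 0], [0, 0, 0], 0.2], [[0, 0, 0], [0, 0, 0], 0.2]]'

```text
time_s: 15.5
eef_pos: [538.9, -280.6, 85.5]
ee_rot: [[0.969, -0.249, -0.001], [-0.249, -0.969, 0.0], [-0.001, -0.0, -1.0]]
ft_force: [-0.5, 0.3, -4.0]
grip_width: 0.301
grasp_force: 44.6
```

Request:
arm_command --steps '[[[0, 0, -0.008], [0, 0, 0], 0.2], [[0, 0, -0.006], [0, 0, 0], 0.2], [[0, 0, 0], [0, 0, 0], 0.2], [[0, 0, 0], [0, 0, 0], 0.2]]'

```text
time_s: 15.83
eef_pos: [539.4, -281.0, 84.6]
ee_rot: [[0.969, -0.249, 0.001], [-0.249, -0.969, 0.001], [0.001, -0.001, -1.0]]
ft_force: [-6.7, 5.4, 18.6]
grip_width: 0.301
grasp_force: 46.8
```

Request:
arm_command --steps '[[[0, 0, -0.006], [0, 0, 0], 0.2], [[0, 0, -0.006], [0, 0, 0], 0.2], [[0, 0, 0], [0, 0, 0], 0.2], [[0, 0, 0], [0, 0, 0], 0.2]]'

```text
time_s: 16.17
eef_pos: [539.9, -281.2, 84.5]
ee_rot: [[0.968, -0.249, 0.004], [-0.249, -0.968, 0.002], [0.003, -0.003, -1.0]]
ft_force: [-14.4, 8.6, 44.0]
grip_width: 0.304
grasp_force: 49.4
```

Request:
arm_command --steps '[[[0, 0, 0.012], [0, 0, 0], 0.2], [[0, 0, 0], [0, 0, 0], 0.2], [[0, 0, 0], [0, 0, 0], 0.35], [[0, 0, 0], [0, 0, 0], 0.6], [[0, 0, 0], [0, 0, 0], 0.8], [[0, 0, 0.1], [0, 0, 0], 0.8], [[0, 0, 0.15], [0, 0, 0], 0.8], [[0, 0, 0.15], [0, 0, 0], 0.8]]'

```text
time_s: 16.83
eef_pos: [538.4, -280.5, 182.2]
ee_rot: [[0.969, -0.249, -0.003], [-0.249, -0.969, 0.0], [-0.003, 0.001, -1.0]]
ft_force: [1.4, -0.3, -0.6]
grip_width: 0.801
grasp_force: 0.0
```

Request:
arm_command --steps '[[[0, 0, 0.04], [0, 0, 0], 0.8], [[0, 0, 0], [0, 0, 0], 0.8], [[0, 0, 0], [0, 0, 0], 0.8]]'

```text
time_s: 17.08
eef_pos: [539.6, -280.6, 192.4]
ee_rot: [[0.969, -0.248, 0.001], [-0.248, -0.969, -0.0], [0.001, -0.0, -1.0]]
ft_force: [-0.7, -0.2, -0.6]
grip_width: 0.801
grasp_force: 0.0
```

```bash
cat > lid.py <<'E'
from sp import *
def plane(n,tag=None):
    w=snap(n,tag); P=cloud(w); hsv=cv2.cvtColor(w['color'],cv2.COLOR_RGB2HSV); m=cv2.inRange(hsv,(105,130,30),(125,255,255))>0
    Q=P[m];c=np.array([539.5,-279.5]);d=np.hypot(*(Q[:,:2]-c).T);q=Q[(d<56)&(d>20)&(Q[:,2]>55)&(Q[:,2]<100)]
    k=np.ones(len(q),bool)
    for _ in range(4):
        A=np.c_[q[:,:2]-c,np.ones(len(q))];pl=np.linalg.lstsq(A[k],q[k,2],rcond=None)[0];e=q[:,2]-A@pl;k=abs(e)<2.5*e[k].std()+.1
    f=Q[(d<65)&(abs(Q[:,2]-pl[2])<4)]
    print(n,len(q),'plate top z',pl[2].round(2),'tilt deg',np.degrees(np.hypot(*pl[:2])).round(2),pl[:2].round(4),'circle',cv2.minEnclosingCircle(f[:,:2].astype('float32')))
    q=Q[(d<16)&(Q[:,2]>pl[2]+23)];print(' knob',len(q),q.mean(0) if len(q) else '')
E
python3 - <<'E'
from lid import *
plane('wrist','wrist6');plane('side');plane('scene');s=arm.state();print(s['time_s'],s['eef_pos'],s['ft_force'])
E
```

```text
wrist 14297 plate top z 76.93 tilt deg 0.05 [ 0.0003 -0.0009] circle ((539.2977905273438, -280.9815368652344), 57.38780975341797)
 knob 1221 [ 539.82442222 -281.09471691  104.54490661]
side 1107 plate top z 76.3 tilt deg 0.24 [-0.0024 -0.0034] circle ((538.9985961914062, -282.6489562988281), 57.98396301269531)
 knob 89 [ 538.3249957  -283.62854048  103.81116995]
scene 525 plate top z 77.52 tilt deg 0.2 [0.0035 0.    ] circle ((541.6883544921875, -280.6542053222656), 55.6873779296875)
 knob 52 [ 542.84018273 -280.38379783  105.30272148]
17.2333 [ 538.69856801 -280.17690325  190.74957821] [-0.63132176  1.35525046 -0.53106486]
```

View pics/wrist6.png

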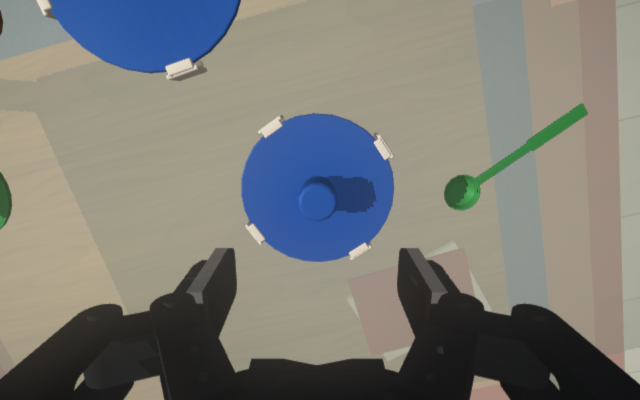

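The lid is level on the bowl, centred near (318,188). Its plate top is at z 77 (origin 56) with under 0.3° tilt in all three views, so it is clipped home. Handing in.

```bash
python3 -c "
from bench import arm
print(arm.job_done())"
```

```text
the job is handed in; nothing more can be done
None
```

The job is handed in: the spoon lies flat on the steel tray, and the blue lid sits pressed home and level on the bowl (plate top at 77 mm, tilt under 0.3° in all three camera views), at about 17 s on the robot's clock.

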